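# Load a circuit module under the spring clip of a test jig

## Robot

A 6-joint arm with a two-finger parallel gripper is mounted at the origin on the work surface. World frame = base frame: x ahead of the robot, y to its left, z up, the work surface at z = 0. Lengths are in m, angles in rad, forces in N, time in s.
With the tool pointing down it reaches from about 0.25 to 0.775 m from the base axis. Payload 4 kg.
Tool frame: the origin (TCP) lies midway between the tips of the shut fingers; the grasp point (between the pads) lies 19 mm behind it; y points along the fingers, x is the direction in which the jaws open and shut, and the axes are right-handed (so a half turn about y gives the same grasp; the last joint's range is limited). The gripper opens to 94 mm and grips with 3 to 60 N. Pads are 16 mm wide; open, the fingers measure 119 mm over their backs; the gripper's body (75 mm by 177 mm) begins 78 mm behind the grasp point.
Start: joints at [-1.271, 0.087, 1.371, -0, 1.684, -0.103], TCP at [0.216, -0.506, 0.206] pointing down, gripper open.
Joint ranges: [-3.1, 3.1], [-0.76, 2.03], [0.27, 2.55], [-1.08, 4.22], [0.17, 2.65], [-2.57, 2.57]. Speed limits (rad/s): [2.79, 2.79, 3.14, 3.14, 3.14, 3.14].

## Interface

Orientations are given as [roll, pitch, yaw] about the fixed x, y, z axes, in that order (R = Rz(yaw) Ry(pitch) Rx(roll)).
In Python, from bench import robot, snapshot, camera_info, ticket gives the robot as it stands.
- The arm moves only by the shell command python3 -m creep 'ROWS'. ROWS is JSON, a list of rows, each an object with "slide": the shift along the tool's x, y, z in mm, a list of three; "roll": the turn about the tool's y in degrees; "grip": the closure, from 0 (fully open) to 1 (shut). In form: [{"slide": [x, y, z], "roll": roll, "grip": grip}, ...]. A call has 1 to 20 rows; each row is the pose to reach, as a shift and turn from the pose commanded when the call began, along the tool's axes at that moment; what a row does not reach only later rows make up. A row lasts 1/12 s, in which the tool goes at most 41.7 mm and 7.16 degrees, less where a joint would pass 70% of its speed; a pose out of reach is approached as far as the arm can. A call with a gripper value outside its range is refused whole. The fingers move at their own pace and stop on an object; the grip force is fixed at half the most. Time passes only in rows, so rows that repeat a pose let the fingers close. It gives the time, the measured TCP pose, the force and the opening at its end, in the units of the state.
- robot.get_obs(): the state, without advancing time (a new reading comes with each control period).
- snapshot(name): name is "scene" or "top"; returns the picture (384x512x3 uint8, red, green, blue); there is no depth.
- camera_info(name): a dict with "fx", "fy", "cx", "cy" (pixels), "dist" ([k1, k2, p1, p2, k3] as OpenCV has them; the pictures are not rectified), "cam_to_world" (4x4, takes a point from camera to world coordinates). Camera axes: x right, y down, z forward; pixel columns grow to the right and rows downward; lengths in m; the calibration is good to about 2 mm. A picture is of the moment at which its call begins. camera_info takes no time and is no camera call.
- ticket.close_job(): hands the job in, once; it reports no verdict.
The state is a dict: "time": time; "joint_positions": joint angles; "qvel": joint speeds; "joint_torque": joint torques, N m; "tool_pos": TCP position; "ee_rot": TCP orientation; "wrist_force": force on the tool from outside, world axes, zero at the start; "wrist_torque": the same for the moment, N m; "width": finger opening in m.
Only numpy, scipy, OpenCV 4.12 (cv2) and the standard library are available. Lean on these libraries where they do the work, as an engineer would, in place of code of your own. Each camera call takes 0.05 s, during which the arm holds its last target.

## Task

Press the jig's thumb plate down with one fingertip so that the spring clip's nose lifts, and keep it down while the other fingertip pushes the flat circuit module along the channel, under the nose and fully home against the end stop. Then let the plate up so that the nose clamps the module, and move clear. Only press and push: do not pick the module up, and leave the screwdriver, jar and tape roll where they are.

Things in the scene. Friction and masses are not known exactly. Their poses are not given: they have to be found in the camera images.
- nest (a point): Point on the grey deck of the test jig (fixed to the table; deck 25 mm above it) where the centre of the module's underside must end. x: push direction along the channel, y: to the clip's side, z up. The channel is 52 mm wide; its rails at y = +-26 to 31 rise 6 mm above the deck. The black base plate covers x -137 to +53, y -46 to +90 mm. 'Nest x, y' elsewhere means this frame.
- stop (a point): Top of the dark steel end stop, a bar across the channel's end, 50 mm wide, 9 mm above the deck; its face is at nest x = +40 mm. The channel's other end (nest x = -135) is open.
- module: The flat circuit module: black rectangular tray 80 mm long (x) by 50 wide (y) by 10 high, about 90 g, green board sunk in its top. It starts lying on the deck in the channel, axes along the nest's, 36 to 55 mm short of home. Origin: centre of its underside. Its upright rear face, to push on, is at its x = -40, its front face at x = +40.
- clip (a joint): Angle of the sprung steel clip, rad: 0 at rest, 0.5 with the thumb plate pressed level, 0.56 fully down (stop); about 0.19 when the nose rests on the module, 0.3 lifts it 4 mm clear of the module's top. The plate takes about 3 N to start, 5 N fully down, and springs back when let go. With the clip at rest the module butts against the nose and cannot pass.
- hinge (a point): Middle of the clip's hinge rod, parallel to nest x at nest y = 38 mm, 14 mm above the deck. Two posts at its ends (nest x -132 and +43) stand 21 mm above the deck, higher than the rest of the jig when the clip is fully pressed, apart from the raised nose and its arm (up to 35 mm).
- thumb_plate (a point): Centre of the top of the clip's thumb plate: steel strip 103 mm long (nest x -128 to -25), 28 wide (nest y 50 to 78 when pressed); a fingertip can press and slide anywhere along it. At rest it slopes 0.5 rad, outer edge high, centre 17 mm above the deck; pressed level it is 3.5 mm above the deck, fully down 2. So with both tips about 5 mm above the deck, 64 mm apart, one holds it, the other meets the module.
- nose (a point): Underside of the clip's rounded nose, a steel bar 16 mm long (nest x 17 to 33) and 8 mm thick at nest y = 2 mm: 3 mm above the deck at rest, 21 mm with the plate pressed level. Its arm reaches it from the hinge.
- screwdriver: Screwdriver, 160 mm long, lying on the table on the jig's -y side, to be left alone. Origin: on its underside; its x runs along the shaft.
- jar: Closed clear jar, 50 mm diameter, 65 high, standing on the table on the jig's +y side, to be left alone. Origin: centre of its underside.
- tape: Roll of tape lying flat, 70 mm outer diameter, 19 high, on the table on the jig's +y side, to be left alone. Origin: centre of its underside.

How it is judged:
By the outcome, as a careful person would: the job done as asked, in the order asked, and still so for the second after the job is handed in, with the robot touching nothing.
It also fails if it takes over 32 s, if anything falls off the work surface, if the arm or the gripper's body presses on something with over 40 N, if the wrist force passes 120 N, or if a joint passes its speed limit or range.

## Working session

There is one attempt and no reset: what is moved stays moved. The work goes in short steps, Python scripts to look and compute and a shell command to move; the robot and the scene stay as the last step left them, time stands still between calls to the robot, and variables do not carry over. Pictures are saved under pics/ and viewed, and the job is handed in when it is done.

```bash
ls; mkdir -p pics; python3 - <<'E'
from bench import robot, snapshot, camera_info
import cv2
o=robot.get_obs(); print(o)
for n in("scene","top"):
    im=snapshot(n); cv2.imwrite(f"pics/{n}0.png",cv2.resize(im[:,:,::-1],(768,576),interpolation=cv2.INTER_CUBIC)); cv2.imwrite(f"pics/raw_{n}0.png",im[:,:,::-1]); print(camera_info(n))
E
```

```text
pics
{'time': 0.0, 'joint_positions': array([-1.27108068e+00,  8.79567030e-02,  1.37220802e+00, -2.26045506e-05,
        1.68359130e+00, -1.03064726e-01]), 'qvel': array([-0.00234645,  0.00056476,  0.00026019,  0.00119532,  0.00048011,
       -0.00029749]), 'joint_torque': array([ 8.36688178e-04, -3.40182352e+01, -3.02424252e+01,  7.19627109e-02,
        3.31983122e-02, -1.76034919e-04]), 'tool_pos': array([ 0.21543604, -0.50547203,  0.2043267 ]), 'ee_rot': array([-1.5705961 ,  0.00215419, -1.16801826]), 'wrist_force': array([ 0.49345254, -0.95487766, -0.04958664]), 'wrist_torque': array([ 0.0510756 ,  0.00394588, -0.02660443]), 'width': 0.09372863299302778}
{'fx': 470.0121249621633, 'fy': 470.0121249621633, 'cx': 255.04738110728124, 'cy': 194.1465763985314, 'dist': array([-0.19033928,  0.        ,  0.        ,  0.        ,  0.        ]), 'cam_to_world': array([[-0.43027488,  0.52583436, -0.73373139,  1.37368697],
       [ 0.90260232,  0.26244374, -0.34122184,  0.43970299],
       [ 0.01313704, -0.80908684, -0.58754226,  0.67304424],
       [ 0.        ,  0.        ,  0.        ,  1.        ]])}
{'fx': 436.64563244545946, 'fy': 436.64563244545946, 'cx': 256.77417927352246, 'cy': 188.1873464735333, 'dist': array([-0.14107705,  0.        ,  0.        ,  0.        ,  0.        ]), 'cam_to_world': array([[ 0.01884007, -0.99251316,  0.12067591,  0.48762755],
       [-0.99978849, -0.01770599,  0.0104632 ,  0.07312401],
       [-0.00824818, -0.12084751, -0.99263682,  0.95548654],
       [ 0.        ,  0.        ,  0.        ,  1.        ]])}
```

View pics/scene0.png

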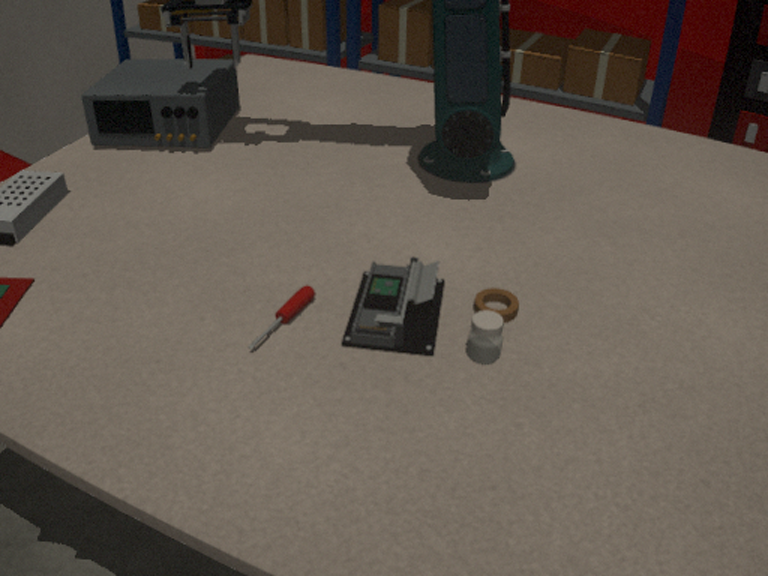

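View pics/top0.png

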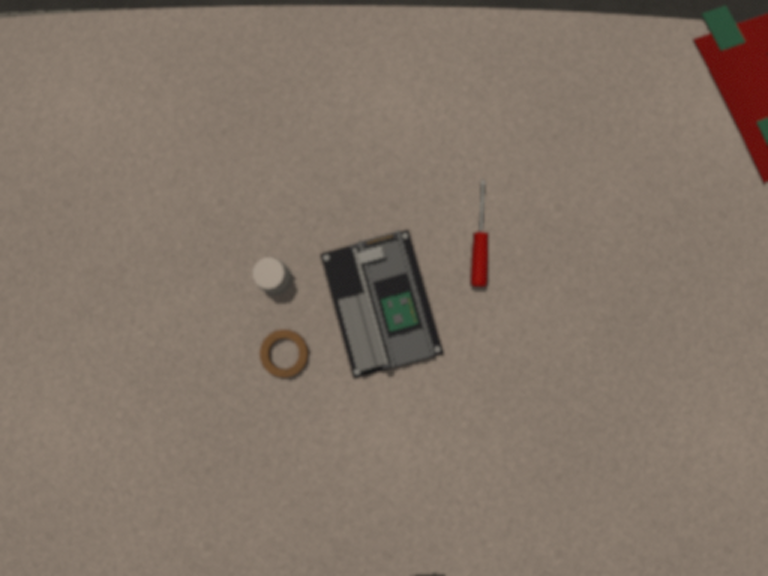

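The top picture shows the jig at about (380,305) of 768x576. Its nose end points up (+x world), with the jar and tape on the left and the screwdriver on the right. Next I'll enlarge it.

```bash
python3 - <<'E'
import cv2
im=cv2.imread("pics/raw_top0.png")
c=im[145:260,205:305]; cv2.imwrite("pics/topcrop.png",cv2.resize(c,None,fx=5.2,fy=5.2,interpolation=cv2.INTER_CUBIC)*1)
im=cv2.imread("pics/raw_scene0.png")
c=im[165:245,220:350]; c=cv2.convertScaleAbs(c,alpha=1.6); cv2.imwrite("pics/scenecrop.png",cv2.resize(c,None,fx=6,fy=6,interpolation=cv2.INTER_CUBIC))
E
```

```text
(no output)
```

View pics/topcrop.png

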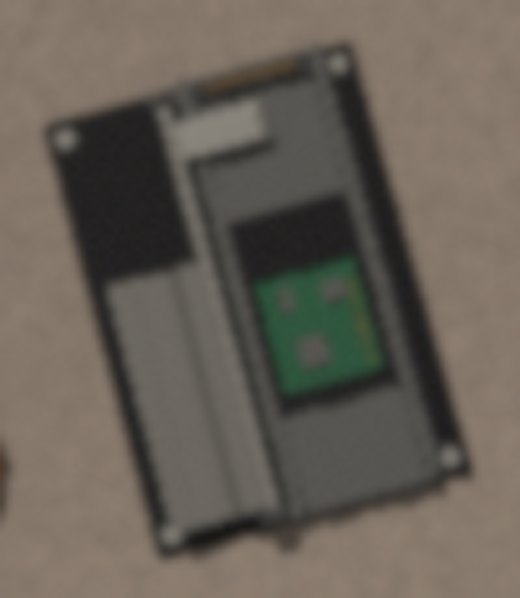

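View pics/scenecrop.png

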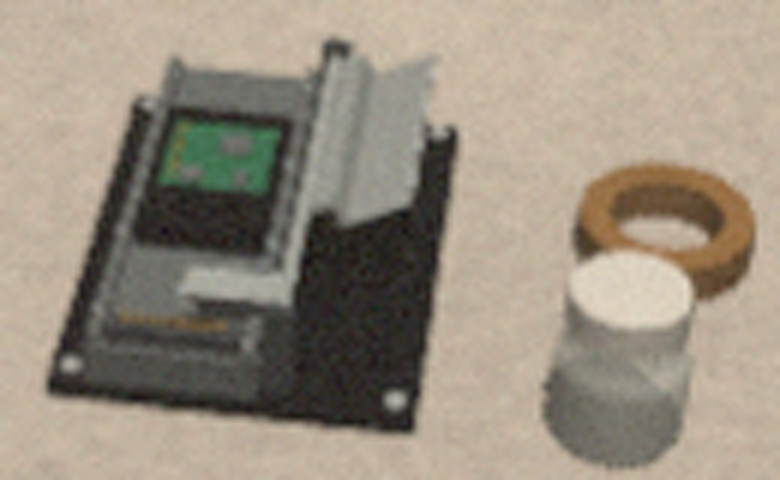

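The enlarged crops show the base-plate corners and the module top (module top corners in the top crop at about (232,228), (347,196), (395,380) and (283,413)). I'll fit the nest pose to these.

```bash
cat > h.py <<'E'
import numpy as np, cv2
from bench import camera_info
def proj(n,P):
    c=camera_info(n); T=np.linalg.inv(c["cam_to_world"]); P=np.atleast_2d(P).astype(float)
    K=np.array([[c["fx"],0,c["cx"]],[0,c["fy"],c["cy"]],[0,0,1]])
    r,_=cv2.Rodrigues(T[:3,:3]); return cv2.projectPoints(P,r,T[:3,3],K,np.array(c["dist"]))[0][:,0]
def n2w(p,yaw,pts):  # nest-> world; z rel. to deck
    pts=np.atleast_2d(pts); c,s=np.cos(yaw),np.sin(yaw)
    return np.c_[p[0]+c*pts[:,0]-s*pts[:,1],p[1]+s*pts[:,0]+c*pts[:,1],pts[:,2]+.025]
E
cat > fit.py <<'E'
from h import *
from scipy.optimize import least_squares
cr=lambda a:np.array(a,float)
top_pl=(cr([(47,130),(350,43),(470,472),(162,557)])-2.1)/5.2+[205,145]
sc_pl=(cr([(412,432),(48,393),(137,95),(457,128)])-2.5)/6+[220,165]
pl=np.array([(53,90),(53,-46),(-137,-46),(-137,90)])/1e3
top_m=(cr([(232,228),(347,196),(395,380),(283,413)])-2.1)/5.2+[205,145]
sc_m=(cr([(290,110),(167,105)])-2.5)/6+[220,165]
mm=np.array([(40,25),(40,-25),(-40,-25),(-40,25)])/1e3
def res(v,both=True,full=False):
    x,y,yaw,zp,dx=v
    A=n2w((x,y),yaw,np.c_[pl,np.full(4,zp-.025)])
    M=n2w((x,y),yaw,np.c_[mm+[dx,0],np.full(4,.010)])
    r=[proj("top",A)-top_pl,proj("top",M)-top_m]
    if both: r+=[proj("scene",A)-sc_pl,proj("scene",M[[3,2]])-sc_m]
    return r if full else np.concatenate(r).ravel()
for b in(False,True):
    s=least_squares(lambda v:res(v,b),[.5,.05,.2,.008,-.045],loss="soft_l1",bounds=([0,-1,-2,0.002,-.08],[1,1,2,.025,0]))
    print(s.x,np.degrees(s.x[2]),s.cost)
    for r in res(s.x,b,True): print(np.round(r,1).tolist())
E
python3 fit.py
```

```text
[ 0.61957473  0.07973883  0.28863136  0.002      -0.05349116] 16.537358656947692 1.8119504977987027
[[-0.7, -0.6], [0.1, -0.1], [0.7, 0.2], [-0.4, 0.6]]
[[-0.5, -0.4], [0.1, -0.5], [1.1, 0.4], [-0.2, 0.4]]
[ 0.61925152  0.08018865  0.2905445   0.00235879 -0.05316536] 16.646973566635612 3.6961520714911726
[[-0.9, -0.4], [-0.1, -0.0], [0.6, 0.2], [-0.5, 0.8]]
[[-0.7, -0.4], [-0.2, -0.5], [0.9, 0.3], [-0.4, 0.4]]
[[0.0, -0.3], [-0.8, -0.7], [-0.5, 0.9], [-0.1, 0.7]]
[[0.0, 0.2], [-0.1, -1.0]]
```

```bash
cat > ov.py <<'E'
from h import *
import sys
def overlay(n,raw,out,p,yaw,dx,box,f):
    im=cv2.imread(raw); x0,y0,x1,y1=box
    c=cv2.resize(cv2.convertScaleAbs(im[y0:y1,x0:x1],alpha=1.5),None,fx=f,fy=f,interpolation=cv2.INTER_CUBIC)
    def poly(pts,col):
        q=proj(n,n2w(p,yaw,np.array(pts)/1e3)); q=((q-[x0,y0]+.5)*f-.5)
        cv2.polylines(c,[np.round(q).astype(int)],True,col,1)
    R=lambda a,b,y,Y,z:[(a,y,z),(b,y,z),(b,Y,z),(a,Y,z)]
    poly(R(-137,53,-46,90,-22),(0,0,255))
    poly(R(-40+dx,40+dx,-25,25,10),(0,255,255))
    poly(R(40,46,-25,25,9),(255,0,255))
    poly(R(17,33,-2,6,11),(255,255,0))
    poly(R(-135,40,26,31,6),(0,255,0)); poly(R(-135,40,-31,-26,6),(0,255,0))
    cs,sn=np.cos(.5),np.sin(.5)
    r=lambda x,d:(x,64+d*cs,17+d*sn)
    poly([r(-128,-14),r(-25,-14),r(-25,14),r(-128,14)],(255,128,0))
    cv2.imwrite(out,c)
if __name__=="__main__":
    x,y,w,dx=map(float,sys.argv[1:5])
    overlay("top","pics/raw_top0.png","pics/ot_%s.png"%sys.argv[5],(x,y),w,dx,(205,145,305,260),5.2)
    overlay("scene","pics/raw_scene0.png","pics/os_%s.png"%sys.argv[5],(x,y),w,dx,(220,165,350,245),6)
E
python3 ov.py .6193 .0802 .2905 -53 a
```

```text
(no output)
```

View pics/ot_a.png

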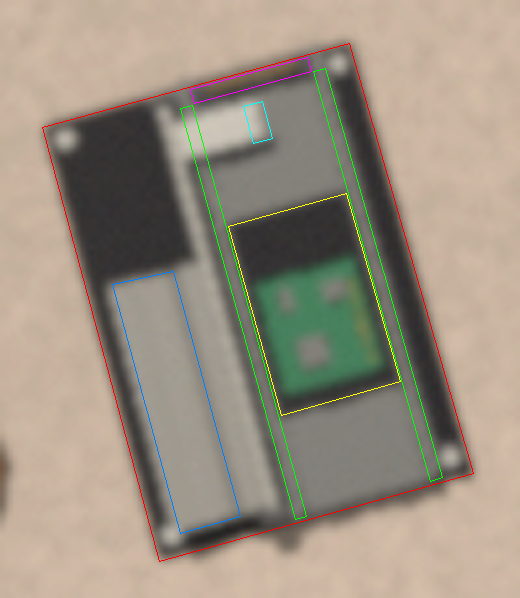

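View pics/os_a.png

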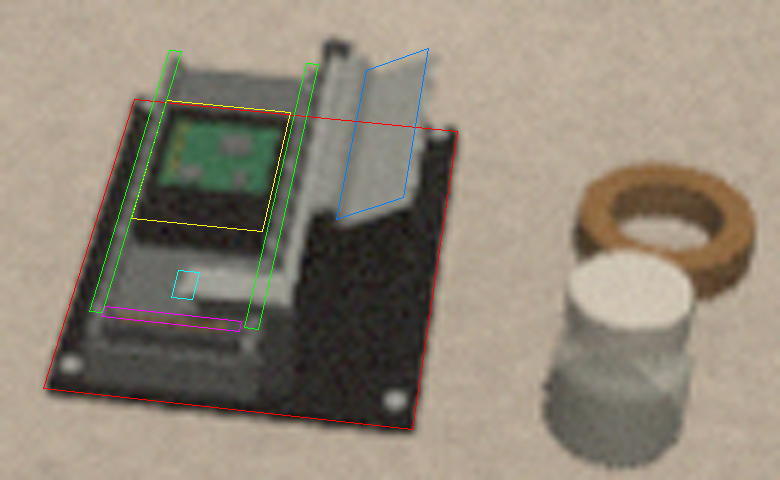

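```bash
cat > plan.py <<'E'
from h import *
from bench import robot
from scipy.spatial.transform import Rotation as R
import sys
P=(.6195,.080);W=.289
def rel(nx,ny,z):
    o=robot.get_obs(); Rm=R.from_euler("xyz",o["ee_rot"]).as_matrix()
    t=n2w(P,W,[nx/1e3,ny/1e3,0])[0]; t[2]=z
    yaw=np.arctan2(Rm[1,0],Rm[0,0]); 
    d=np.degrees((W-np.pi/2)-yaw)
    print("target",t.round(4),"slide mm",(Rm.T@(t-o["tool_pos"])*1e3).round(1),"roll deg",round(-d,2))
    c,s=np.cos(W),np.sin(W); q=o["tool_pos"][:2]-P
    print("t",round(o["time"],2),"nest xy mm",((c*q[0]+s*q[1])*1e3).round(1),((-s*q[0]+c*q[1])*1e3).round(1),"z",(o["tool_pos"][2]*1e3).round(1),"F",o["wrist_force"].round(1),"T",o["wrist_torque"].round(2),"w",(o["width"]*1e3).round(1), "rot",o["ee_rot"].round(4))
if __name__=="__main__": rel(*map(float,sys.argv[1:4]))
E
python3 plan.py -108 32 .12
```

```text
target [0.5069 0.0799 0.12  ] slide mm [-424.2   85.4  497.6] roll deg 6.52Traceback (most recent call last):
  File "plan.py", line 14, in <module>
    if __name__=="__main__": rel(*map(float,sys.argv[1:4]))
                             ~~~^^^^^^^^^^^^^^^^^^^^^^^^^^^
  File "plan.py", line 13, in rel
    print("t",round(o["time"],2),"nest xy mm",((c*q[0]+s*q[1])*1e3).round(1),((-s*q[0]+c*q[1])*1e3).round(1),"z",(o["tool_pos"][2]*1e3).round(1),"F",o["wrist_force"].round(1),"T",o["wrist_torque"].round(2),"w",(o["width"]*1e3).round(1), "rot",o["ee_rot"].round(4))
                                                                                                                                                                                                                  ^^^^^^^^^^^^^^^^^^^^^^
AttributeError: 'float' object has no attribute 'round'
```

```bash
sed -i 's/(o\["width"\]\*1e3).round(1)/round(o["width"]*1e3,1)/' plan.py
python3 -m creep '[{"slide":[-6,0,7],"roll":0,"grip":0.45},{"slide":[-20,2,24],"roll":0.5,"grip":0.45},{"slide":[-42,6,50],"roll":1,"grip":0.45},{"slide":[-66,10,78],"roll":1.5,"grip":0.45},{"slide":[-91,15,107],"roll":2,"grip":0.45},{"slide":[-116,20,136],"roll":2.5,"grip":0.45},{"slide":[-141,25,165],"roll":3,"grip":0.45},{"slide":[-166,30,194],"roll":3.5,"grip":0.45},{"slide":[-191,35,224],"roll":4,"grip":0.45},{"slide":[-216,40,253],"roll":4.5,"grip":0.45},{"slide":[-241,45,282],"roll":5,"grip":0.45},{"slide":[-266,50,312],"roll":5.5,"grip":0.45},{"slide":[-291,55,341],"roll":6,"grip":0.45},{"slide":[-316,60,371],"roll":6.5,"grip":0.45},{"slide":[-341,65,400],"roll":6.5,"grip":0.45},{"slide":[-366,70,430],"roll":6.5,"grip":0.45},{"slide":[-391,75,459],"roll":6.5,"grip":0.45},{"slide":[-410,80,482],"roll":6.5,"grip":0.45},{"slide":[-420,85,493],"roll":6.5,"grip":0.45},{"slide":[-424,85,498],"roll":6.5,"grip":0.45}]'
python3 plan.py -108 32 .12
```

```text
time: 1.77
tool_pos: [0.5067, 0.082, 0.1188]
ee_rot: [-1.574, 0.001, -1.278]
wrist_force: [-0.8, 0.3, 0.2]
width: 0.0517
target [0.5069 0.0799 0.12  ] slide mm [ 2.1 -1.2 -0.4] roll deg 0.23
t 1.77 nest xy mm -107.6 34.1 z 118.8 F [-0.8  0.3  0.2] T [-0.05  0.01 -0.02] w 51.7 rot [-1.5737e+00  1.4000e-03 -1.2778e+00]
```

```bash
python3 -m creep '[{"slide":[0,0,0],"roll":0,"grip":0.45},{"slide":[0,15,0],"roll":0,"grip":0.45},{"slide":[0,35,0],"roll":0,"grip":0.45},{"slide":[0,45,0],"roll":0,"grip":0.45},{"slide":[0,50,0],"roll":0,"grip":0.45},{"slide":[0,50,0],"roll":0,"grip":0.45},{"slide":[0,50,0],"roll":0,"grip":0.45}]'
python3 plan.py -108 32 .07; python3 - <<'E'
from bench import snapshot
import cv2
for n,b in(("scene",(200,120,350,235)),("top",(195,140,315,260))):
    im=snapshot(n)[:,:,::-1]; cv2.imwrite(f"pics/raw_{n}1.png",im); x0,y0,x1,y1=b
    cv2.imwrite(f"pics/{n}1.png",cv2.resize(cv2.convertScaleAbs(im[y0:y1,x0:x1],alpha=1.5),None,fx=5,fy=5,interpolation=cv2.INTER_CUBIC))
E
```

```text
time: 2.35
tool_pos: [0.5077, 0.0787, 0.071]
ee_rot: [-1.57, -0.0, -1.282]
wrist_force: [-0.5, -0.7, 0.4]
width: 0.0516
target [0.5069 0.0799 0.07  ] slide mm [-1.4  1.  -0.4] roll deg -0.03
t 2.35 nest xy mm -107.6 30.6 z 71.0 F [-0.5 -0.7  0.4] T [0.07 0.03 0.  ] w 51.6 rot [-1.5703e+00 -3.0000e-04 -1.2824e+00]
```

View pics/scene1.png

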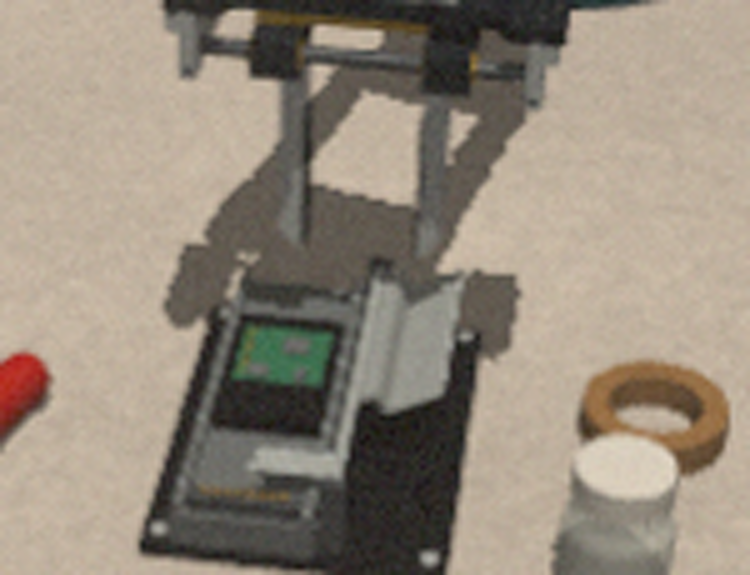

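View pics/top1.png

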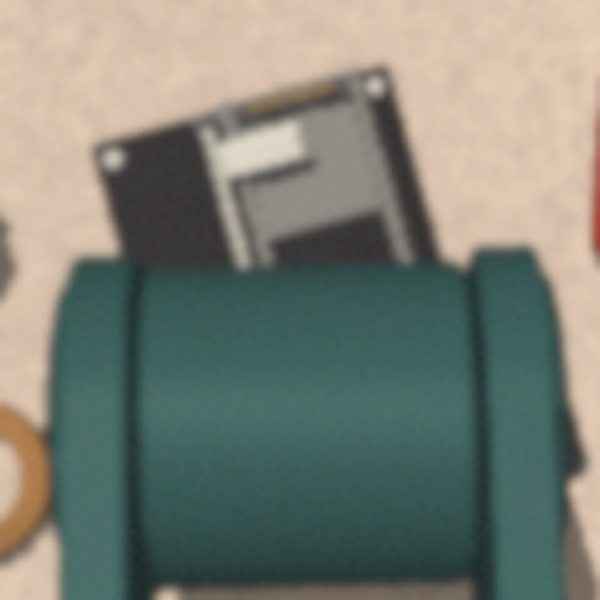

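```bash
python3 - <<'E'
from h import *
P=(.6195,.080);W=.289
pts=[(-100,-6,45),(-100,6,45),(-100,58,45),(-100,70,45)]
print(((proj("scene",n2w(P,W,np.array(pts)/1e3))-[200,120]+.5)*5).round(0))
E
python3 plan.py -108 32 .07
```

```text
[[281. 243.]
 [306. 246.]
 [415. 256.]
 [441. 259.]]
target [0.5069 0.0799 0.07  ] slide mm [-1.3  1.7 -1.1] roll deg -0.01
t 2.45 nest xy mm -106.9 30.7 z 71.7 F [ 0.2 -0.8 -0.4] T [-0.02  0.01 -0.02] w 51.6 rot [-1.5687e+00 -7.0000e-04 -1.2820e+00]
```

The fingertip pixels at (281–306, 245) and (415–440, 250) match the prediction. Next I'll press the plate down.

```bash
python3 -m creep '[{"slide":[-1,5,-1],"roll":0,"grip":0.45},{"slide":[-1,13,-1],"roll":0,"grip":0.45},{"slide":[-1,20,-1],"roll":0,"grip":0.45},{"slide":[-1,24,-1],"roll":0,"grip":0.45},{"slide":[-1,28,-1],"roll":0,"grip":0.45},{"slide":[-1,32,-1],"roll":0,"grip":0.45},{"slide":[-1,35,-1],"roll":0,"grip":0.45},{"slide":[-1,38,-1],"roll":0,"grip":0.45},{"slide":[-1,40,-1],"roll":0,"grip":0.45},{"slide":[-1,41,-1],"roll":0,"grip":0.45},{"slide":[-1,41,-1],"roll":0,"grip":0.45},{"slide":[-1,41,-1],"roll":0,"grip":0.45}]'
python3 plan.py -48 32 .03;python3 plan.py -48 32 .03; python3 - <<'E'
from bench import snapshot
import cv2
for n,b in(("scene",(200,120,350,235)),("top",(195,140,315,260))):
    im=snapshot(n)[:,:,::-1]; cv2.imwrite(f"pics/raw_{n}2.png",im); x0,y0,x1,y1=b
    cv2.imwrite(f"pics/{n}2.png",cv2.resize(cv2.convertScaleAbs(im[y0:y1,x0:x1],alpha=1.5),None,fx=5,fy=5,interpolation=cv2.INTER_CUBIC))
E
python3 plan.py -48 32 .03
```

```text
time: 3.45
tool_pos: [0.5065, 0.0787, 0.0305]
ee_rot: [-1.571, -0.003, -1.281]
wrist_force: [-3.0, -4.6, 7.3]
width: 0.0517
target [0.5644 0.097  0.03  ] slide mm [-1.1  0.5 60.7] roll deg 0.02
t 3.45 nest xy mm -108.7 30.9 z 30.5 F [-3.  -4.6  7.3] T [-0.5   0.62  0.09] w 51.7 rot [-1.5711 -0.0026 -1.2814]
target [0.5644 0.097  0.03  ] slide mm [-1.1  0.5 60.7] roll deg 0.02
t 3.45 nest xy mm -108.7 30.9 z 30.5 F [-3.  -4.6  7.3] T [-0.5   0.62  0.09] w 51.7 rot [-1.5711 -0.0026 -1.2814]
target [0.5644 0.097  0.03  ] slide mm [-1.   0.5 60.7] roll deg 0.02
t 3.55 nest xy mm -108.7 30.9 z 30.6 F [-2.4 -3.4  7.1] T [-0.56  0.61  0.09] w 51.9 rot [-1.5711 -0.0026 -1.2814]
```

View pics/scene2.png

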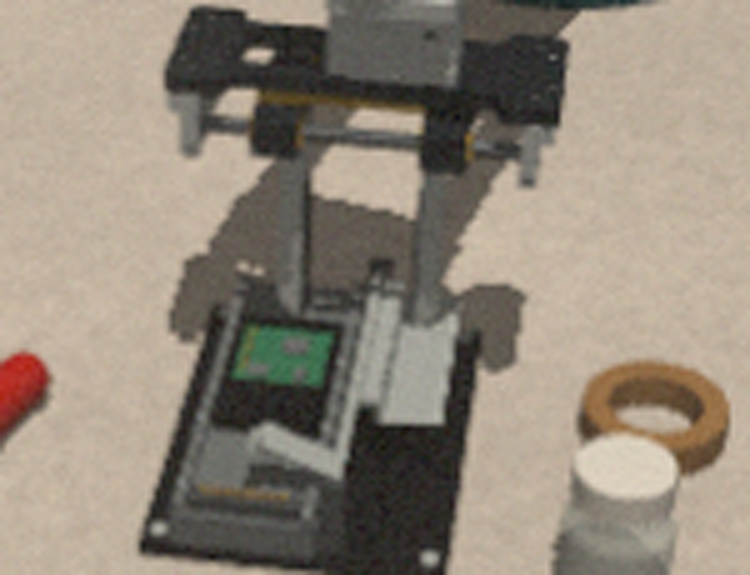

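The nose arm is lifted (about (265,435) in the crop) and the plate is level. I'll push while holding it down.

```bash
python3 -m creep '[{"slide":[0,0,2],"roll":0,"grip":0.45},{"slide":[0,0,5],"roll":0,"grip":0.45},{"slide":[0,0,8],"roll":0,"grip":0.45},{"slide":[0,0,11],"roll":0,"grip":0.45},{"slide":[0,0,14],"roll":0,"grip":0.45},{"slide":[0,0,17],"roll":0,"grip":0.45},{"slide":[0,0,20],"roll":0,"grip":0.45},{"slide":[0,0,23],"roll":0,"grip":0.45},{"slide":[0,0,26],"roll":0,"grip":0.45},{"slide":[0,0,29],"roll":0,"grip":0.45},{"slide":[0,0,30],"roll":0,"grip":0.45},{"slide":[0,0,30],"roll":0,"grip":0.45}]'
python3 plan.py -48 32 .03; python3 - <<'E'
from bench import snapshot
import cv2
for n,b in(("scene",(200,120,350,235)),):
    im=snapshot(n)[:,:,::-1]; cv2.imwrite(f"pics/raw_{n}3.png",im); x0,y0,x1,y1=b
    cv2.imwrite(f"pics/{n}3.png",cv2.resize(cv2.convertScaleAbs(im[y0:y1,x0:x1],alpha=1.5),None,fx=5,fy=5,interpolation=cv2.INTER_CUBIC))
E
```

```text
time: 4.55
tool_pos: [0.5344, 0.0881, 0.0299]
ee_rot: [-1.573, -0.0, -1.281]
wrist_force: [-4.8, -2.7, 5.0]
width: 0.0515
target [0.5644 0.097  0.03  ] slide mm [ 0.  -0.1 31.3] roll deg 0.03
t 4.55 nest xy mm -79.3 32.0 z 29.9 F [-4.8 -2.7  5. ] T [-0.22  0.81  0.13] w 51.5 rot [-1.5729e+00 -4.0000e-04 -1.2812e+00]
```

View pics/scene3.png

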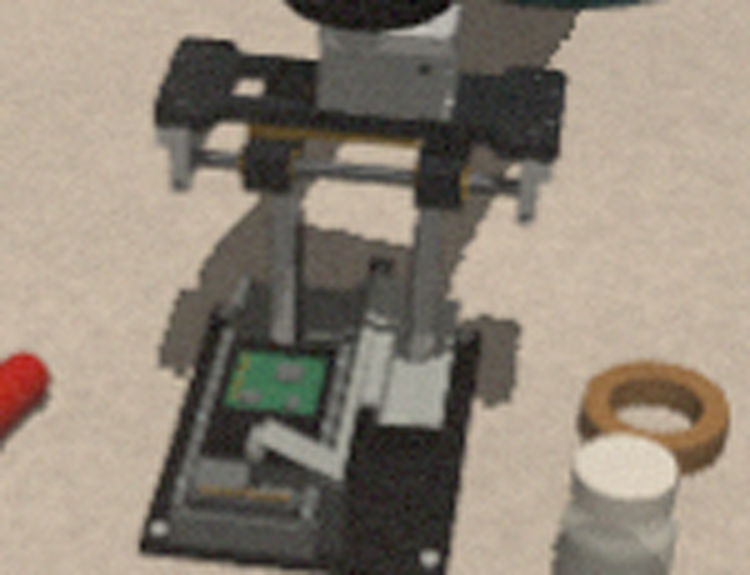

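The module advances ahead of the fingertip with the nose still lifted, so I'll continue.

```bash
python3 -m creep '[{"slide":[0,0,2],"roll":0,"grip":0.45},{"slide":[0,0,4],"roll":0,"grip":0.45},{"slide":[0,0,7],"roll":0,"grip":0.45},{"slide":[0,0,10],"roll":0,"grip":0.45},{"slide":[0,0,13],"roll":0,"grip":0.45},{"slide":[0,0,16],"roll":0,"grip":0.45},{"slide":[0,0,19],"roll":0,"grip":0.45},{"slide":[0,0,22],"roll":0,"grip":0.45},{"slide":[0,0,24],"roll":0,"grip":0.45},{"slide":[0,0,26],"roll":0,"grip":0.45},{"slide":[0,0,26],"roll":0,"grip":0.45}]'
python3 plan.py -48 32 .03; python3 -m creep '[{"slide":[0,0,1],"roll":0,"grip":0.45},{"slide":[0,0,2],"roll":0,"grip":0.45},{"slide":[0,0,2],"roll":0,"grip":0.45}]'; python3 plan.py -48 32 .03
```

```text
time: 5.52
tool_pos: [0.5593, 0.0955, 0.0299]
ee_rot: [-1.573, -0.0, -1.281]
wrist_force: [-4.8, -2.2, 5.6]
width: 0.0514
target [0.5644 0.097  0.03  ] slide mm [ 0.1 -0.1  5.3] roll deg 0.03
t 5.52 nest xy mm -53.3 32.1 z 29.9 F [-4.8 -2.2  5.6] T [-0.12  0.82  0.13] w 51.4 rot [-1.5729e+00 -4.0000e-04 -1.2812e+00]
time: 5.77
tool_pos: [0.5609, 0.096, 0.0299]
ee_rot: [-1.573, -0.0, -1.281]
wrist_force: [-4.0, -1.6, 6.6]
width: 0.0518
target [0.5644 0.097  0.03  ] slide mm [ 0.1 -0.1  3.6] roll deg 0.03
t 5.77 nest xy mm -51.6 32.1 z 29.9 F [-4.  -1.6  6.6] T [-0.25  0.97  0.09] w 51.8 rot [-1.5734e+00 -3.0000e-04 -1.2812e+00]
```

```bash
for i in 1 2 3; do :; done; python3 -m creep '[{"slide":[0,0,1],"roll":0,"grip":0.45},{"slide":[0,0,2],"roll":0,"grip":0.45},{"slide":[0,0,2],"roll":0,"grip":0.45}]'; python3 -m creep '[{"slide":[0,0,0.5],"roll":0,"grip":0.45},{"slide":[0,0,1],"roll":0,"grip":0.45},{"slide":[0,0,1],"roll":0,"grip":0.45}]';  python3 plan.py -48 32 .03
```

```text
time: 6.02
tool_pos: [0.5628, 0.0966, 0.0299]
ee_rot: [-1.573, -0.0, -1.281]
wrist_force: [-4.5, -2.7, 5.6]
width: 0.0519
time: 6.27
tool_pos: [0.5633, 0.0967, 0.0299]
ee_rot: [-1.575, -0.0, -1.281]
wrist_force: [-4.4, -1.3, 7.1]
width: 0.0516
target [0.5644 0.097  0.03  ] slide mm [ 0.  -0.1  1.1] roll deg 0.03
t 6.27 nest xy mm -49.1 32.0 z 29.9 F [-4.4 -1.3  7.1] T [-0.29  1.11  0.07] w 51.6 rot [-1.5746e+00 -4.0000e-04 -1.2814e+00]
```

```bash
python3 -m creep '[{"slide":[0,0,0.5],"roll":0,"grip":0.45},{"slide":[0,0,1],"roll":0,"grip":0.45},{"slide":[0,0,1],"roll":0,"grip":0.45}]'; python3 -m creep '[{"slide":[0,0,0.5],"roll":0,"grip":0.45},{"slide":[0,0,1],"roll":0,"grip":0.45},{"slide":[0,0,1],"roll":0,"grip":0.45}]';  python3 plan.py -48 32 .03; python3 - <<'E'
from bench import snapshot
import cv2
for n,b in(("scene",(200,120,350,235)),):
    im=snapshot(n)[:,:,::-1]; cv2.imwrite(f"pics/raw_{n}4.png",im); x0,y0,x1,y1=b
    cv2.imwrite(f"pics/{n}4.png",cv2.resize(cv2.convertScaleAbs(im[y0:y1,x0:x1],alpha=1.5),None,fx=5,fy=5,interpolation=cv2.INTER_CUBIC))
E
```

```text
time: 6.52
tool_pos: [0.5634, 0.0967, 0.0299]
ee_rot: [-1.577, -0.0, -1.282]
wrist_force: [-8.4, -2.8, 8.4]
width: 0.0515
time: 6.77
tool_pos: [0.5635, 0.0967, 0.0298]
ee_rot: [-1.579, -0.0, -1.282]
wrist_force: [-10.4, -3.0, 9.1]
width: 0.052
target [0.5644 0.097  0.03  ] slide mm [ 0.  -0.2  0.9] roll deg 0.01
t 6.77 nest xy mm -48.9 32.0 z 29.8 F [-10.4  -3.    9.1] T [-0.6   1.92 -0.05] w 52.0 rot [-1.5787e+00 -4.0000e-04 -1.2816e+00]
```

View pics/scene4.png

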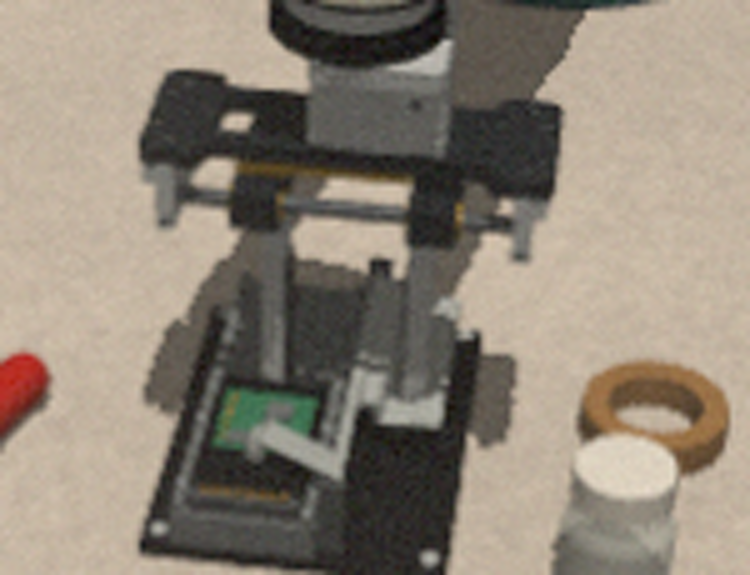

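The push force rose to 11 N while the tip stayed put, so the module is against the stop. In the picture it sits under the raised nose with its front at the stop bar. I'll back off a few mm while still holding the plate, then let it up slowly.

```bash
python3 -m creep '[{"slide":[0,0,-1],"roll":0,"grip":0.45},{"slide":[0,0,-3],"roll":0,"grip":0.45},{"slide":[0,0,-5],"roll":0,"grip":0.45},{"slide":[0,0,-6],"roll":0,"grip":0.45},{"slide":[0,0,-6],"roll":0,"grip":0.45}]'; python3 plan.py -48 32 .03; python3 - <<'E'
from bench import snapshot
import cv2
for n,b in(("scene",(200,120,350,235)),):
    im=snapshot(n)[:,:,::-1]; cv2.imwrite(f"pics/raw_{n}5.png",im); x0,y0,x1,y1=b
    cv2.imwrite(f"pics/{n}5.png",cv2.resize(cv2.convertScaleAbs(im[y0:y1,x0:x1],alpha=1.5),None,fx=5,fy=5,interpolation=cv2.INTER_CUBIC))
E
```

```text
time: 7.23
tool_pos: [0.563, 0.0969, 0.031]
ee_rot: [-1.565, 0.0, -1.282]
wrist_force: [2.8, 1.6, 4.9]
width: 0.0516
target [0.5644 0.097  0.03  ] slide mm [0.4 1.  1.3] roll deg 0.01
t 7.23 nest xy mm -49.3 32.4 z 31.0 F [2.8 1.6 4.9] T [ 0.56 -0.47 -0.12] w 51.6 rot [-1.5652  0.     -1.2817]
```

View pics/scene5.png

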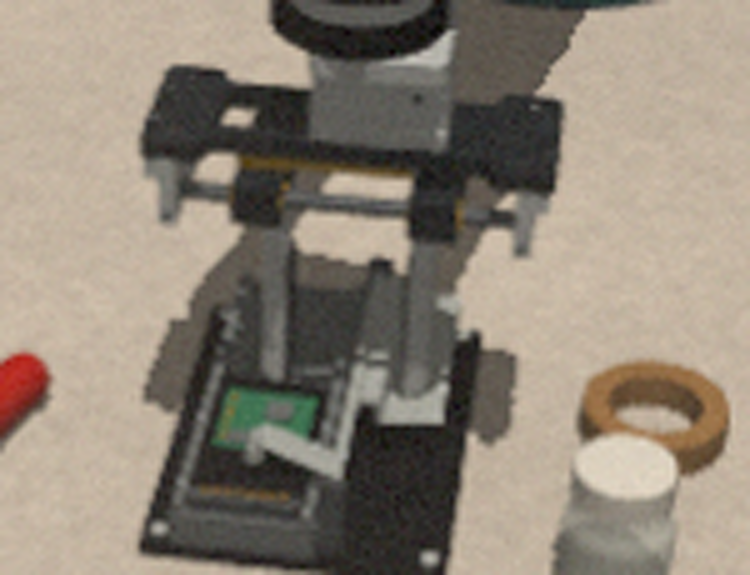

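```bash
python3 -m creep '[{"slide":[0,0,-1],"roll":0,"grip":0.45},{"slide":[0,0,-3],"roll":0,"grip":0.45},{"slide":[0,0,-4],"roll":0,"grip":0.45},{"slide":[0,0,-5],"roll":0,"grip":0.45},{"slide":[0,0,-5],"roll":0,"grip":0.45}]'; python3 plan.py -48 32 .03
```

```text
time: 7.7
tool_pos: [0.5581, 0.0948, 0.0306]
ee_rot: [-1.566, -0.001, -1.282]
wrist_force: [3.5, 1.3, 6.0]
width: 0.0514
target [0.5644 0.097  0.03  ] slide mm [-0.3  0.7  6.7] roll deg 0.01
t 7.7 nest xy mm -54.7 31.7 z 30.6 F [3.5 1.3 6. ] T [ 0.32 -0.69 -0.12] w 51.4 rot [-1.5663e+00 -1.2000e-03 -1.2816e+00]
```

The tip has moved about 5 mm clear of the module. Now I'll let the plate up slowly and rise away.

```bash
python3 -m creep '[{"slide":[0,-1,0],"roll":0,"grip":0.45},{"slide":[0,-3,0],"roll":0,"grip":0.45},{"slide":[0,-5,0],"roll":0,"grip":0.45},{"slide":[0,-7,0],"roll":0,"grip":0.45},{"slide":[0,-9,0],"roll":0,"grip":0.45},{"slide":[0,-11,0],"roll":0,"grip":0.45},{"slide":[0,-13,0],"roll":0,"grip":0.45},{"slide":[0,-15,0],"roll":0,"grip":0.45},{"slide":[0,-17,0],"roll":0,"grip":0.45},{"slide":[0,-20,0],"roll":0,"grip":0.45},{"slide":[0,-24,0],"roll":0,"grip":0.45},{"slide":[0,-30,0],"roll":0,"grip":0.45},{"slide":[0,-40,0],"roll":0,"grip":0.45},{"slide":[0,-55,0],"roll":0,"grip":0.45},{"slide":[0,-70,0],"roll":0,"grip":0.45},{"slide":[0,-90,0],"roll":0,"grip":0.45},{"slide":[0,-100,0],"roll":0,"grip":0.45},{"slide":[0,-110,-10],"roll":0,"grip":0.45},{"slide":[0,-110,-30],"roll":0,"grip":0.45},{"slide":[0,-110,-60],"roll":0,"grip":0.45}]'
python3 -m creep '[{"slide":[0,0,-30],"roll":0,"grip":0.45},{"slide":[0,0,-65],"roll":0,"grip":0.45},{"slide":[0,0,-100],"roll":0,"grip":0.45},{"slide":[0,0,-125],"roll":0,"grip":0.45},{"slide":[0,0,-130],"roll":0,"grip":0.45},{"slide":[0,0,-130],"roll":0,"grip":0.45}]'
python3 plan.py -48 32 .03; python3 - <<'E'
from bench import snapshot
import cv2
for n,b in(("scene",(220,165,350,245)),("top",(205,145,305,260))):
    im=snapshot(n)[:,:,::-1]; cv2.imwrite(f"pics/raw_{n}6.png",im); x0,y0,x1,y1=b
    cv2.imwrite(f"pics/{n}6.png",cv2.resize(cv2.convertScaleAbs(im[y0:y1,x0:x1],alpha=1.5),None,fx=5.2,fy=5.2,interpolation=cv2.INTER_CUBIC))
from ov import overlay
overlay("top","pics/raw_top6.png","pics/ot6.png",(.6195,.080),.289,0,(205,145,305,260),5.2)
E
```

```text
time: 9.37
tool_pos: [0.4999, 0.0778, 0.1409]
ee_rot: [-1.567, -0.001, -1.281]
wrist_force: [-0.6, -1.0, -0.7]
width: 0.052
time: 9.87
tool_pos: [0.3737, 0.0404, 0.1403]
ee_rot: [-1.568, -0.001, -1.282]
wrist_force: [0.5, 1.5, -0.6]
width: 0.0516
target [0.5644 0.097  0.03  ] slide mm [-1.000e-01  1.108e+02  1.987e+02] roll deg -0.03
t 9.87 nest xy mm -246.9 32.1 z 140.3 F [ 0.5  1.5 -0.6] T [-0.05 -0.01  0.05] w 51.6 rot [-1.5683e+00 -9.0000e-04 -1.2823e+00]
```

View pics/scene6.png

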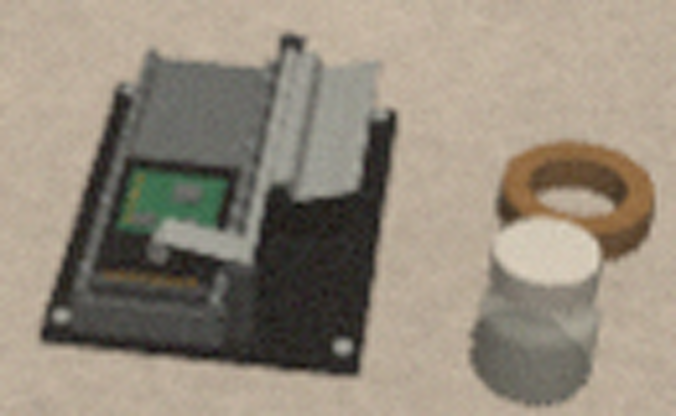

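View pics/ot6.png

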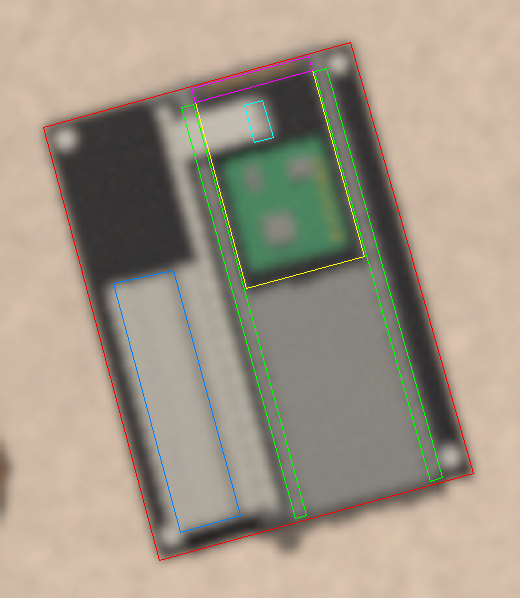

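The top picture shows the module's rear edge on the predicted home line, from (247,288) to (364,257). Its front is against the stop bar, with no gap visible. The nose is down on the module, and the jar, tape and screwdriver haven't moved.

```bash
python3 -c "
from bench import ticket; print(ticket.close_job())"
```

```text
the job is handed in; nothing more can be done
None
```

The module is home against the end stop with the nose clamped on it, and I handed the job in at about 10 s of the 32 s allowed.

- **Press and push:** One fingertip held the thumb plate down (tip about 5 mm above the deck). The other pushed the module about 53 mm under the raised nose. At the stop the push force rose to about 11 N while the tip stayed still.
- **Release:** My first 6 mm back-off hardly moved the tip, because it was sticking on the plate. A second back-off brought it about 5 mm clear of the module. I then let the plate up slowly and moved the arm up and away.
- **Last checks:** The top picture put the module's rear edge on the predicted home line to within about 1–2 mm, with no gap visible at the stop. The scene picture showed the nose resting on the module. The jar and tape looked unmoved; I checked the screwdriver only partly, as the final crops did not show it. The wrist force was back to noise level. No check failed, but I had no direct reading of the clip angle.

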